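Unlock the inspection shuttle and run the specimen under the microscope

ROBOT

A 7-joint arm with a two-finger parallel gripper is mounted at the origin on the work surface. World frame = base frame: x ahead of the robot, y to its left, z up, the work surface at z = 0. Lengths are in m, angles in rad, forces in N, time in s.
With the tool pointing down it reaches from about 0.35 to 0.9 m from the base axis. Payload 19.9 kg.
Tool frame: the origin (TCP) lies between the finger pads; the fingertips stand 19 mm ahead of it and the grasp point (between the pads) is the TCP; z points along the fingers, y is the line along which they close (so a half turn about z gives the same grasp; the last joint's range is limited). The gripper opens to 94 mm and grips with 3 to 60 N. Pads are 16 mm wide; open, the fingers measure 119 mm over their backs; the gripper's body (75 mm by 177 mm) begins 78 mm behind the grasp point.
Start: joints at [1.294, 0.417, -0.01, 1.614, 0.005, 1.111, -0.053], TCP at [0.145, -0.608, 0.196] pointing down, gripper open.
Joint ranges: [-2.81, 2.81], [-0.39, 2.02], [-1.27, 1.25], [0.06, 2.57], [-1.19, 4.33], [0.19, 2], [-2.82, 2.82]. Speed limits (rad/s): [1.89, 1.89, 2.39, 2.39, 3.01, 3.01, 3.01].

INTERFACE

Orientations are given as a 3x3 rotation matrix whose columns are the frame's x, y, z axes.
In Python, from rig import robot gives the robot as it stands. Calls block until the motion is done:
- robot.move_ptp(position, orientation): joint-space move of the TCP to a pose.
- robot.move_linear(position, velocity=0.15, frame=None, threshold=None): straight line of the TCP; frame=None keeps the orientation; velocity is the mean speed in m/s. With threshold (N) it stops when the force on the tool has changed by that much, and returns True; else False.
- robot.goto_joints(angles): joint-space move.
- robot.gripper_to(opening): finger opening in m; the grip force is fixed at half the most; returns when the fingers have stopped.
- robot.pause(seconds).
- robot.ik(position, orientation): joint angles nearest the present ones, or None.
- robot.get_state(): the state.
- robot.grab_frame(name): name is "scene" or "side" or "wrist"; returns the picture (480x640x3 uint8, red, green, blue); there is no depth.
- robot.camera_info(name): a dict with "fx", "fy", "cx", "cy" (pixels), "rvec" (rotation vector, rad) and "tvec" (3), from world to camera coordinates, as OpenCV has them. Camera axes: x right, y down, z forward; pixel columns grow to the right and rows downward; lengths in m; the calibration is good to about 2 mm. A picture is of the moment at which its call begins: read the wrist's pose just before it. camera_info takes no time and is no camera call; for the wrist camera it gives the pose at the moment of the call.
A pose or a line that the arm cannot do raises robot.PlanningError and nothing moves.
- robot.sign_off(): hands the job in; it is judged then, once.
The state is a dict: "time": time; "qpos": joint angles; "joint_vel": joint speeds; "effort": joint torques, N m; "ee_pos": TCP position; "tool_rot": TCP orientation; "force": force on the tool from outside, world axes, zero at the start; "moment": the same for the moment, N m; "opening": finger opening in m; "grasp_force": force on a finger pad.
Only numpy, scipy, OpenCV 4.12 (cv2) and the standard library are available. Lean on these libraries where they do the work, as an engineer would, in place of code of your own. Each camera call takes 0.05 s, during which the arm holds its last target. There are 200 camera calls.

TASK

Pull up the red T-handle of the spring plunger that locks the specimen shuttle, twist it clockwise (seen from above) and let it down into its rest groove so that it stays up by itself when you let go. Then push the shuttle by its blue post all the way home to its end stop, so that the specimen stands under the microscope, still in its nest. Leave the handle parked and the other things on the bench where they are.

Things in the scene. Friction and masses are not known exactly. Their poses are not given: they have to be found in the camera images.
- stage: Fixed inspection stage: white deck plate 250 x 440 x 15 mm carrying the shuttle's rails, the plunger's bracket and a small microscope. Origin on the table top; the shuttle travels along its +y, z is up; the deck spans x -85 to 165, y -210 to 230 mm. The plunger's axis is at x 45, y -115 mm. The microscope's column is at x 120, y 85 mm, 32 mm across, 235 mm tall; its head reaches 260 mm.
- objective (a point): Lowest point of the fixed microscope's objective, 120 mm above the table, over the specimen's final place (stage x -10, y 65 mm); the tube above it is 48 mm across.
- crown_top (a point): On the plunger's axis, level with the rim of the brass crown (84 mm above the table); axes as the stage's. Crown 60 mm across, on an aluminium bracket 94 x 66 mm whose top is at 60 mm. It has a wide slot and, across it, a rest groove 5 mm deep with a dark bottom. The crown's own turn, and so the groove's, differs each time by up to 0.38 rad either way and must be felt or seen.
- handle (a point): Centre of the red T-handle's bar: 80 mm long (its own y), 16 mm thick (its x), 18 mm high, 22 mm clear above the crown. Down (locked) it is 115 mm above the table, its y within 0.05 rad of the stage's y. Lifts straight up by at most 24 mm against a spring, 7 to 13 N with its weight. Down, it turns only 0.03 to 0.9 rad; lifted over 18 mm it clears the crown's rim and turns freely.
- carriage (a joint): Travel of the shuttle along the stage's +y, in m: 0 at the start (locked, with 2 to 3 mm of play), 0.090 at the end stop (home). It slides with 2 to 3 N of friction and stays where it is left.
- push_post (a point): Centre of the blue upright push post on the shuttle: 36 mm wide (stage x), 12 mm thick (stage y), 87 mm high (from 38 to 125 mm above the table). It stands on an arm beside the deck, on the robot's side, at x -95, y -150 mm in the stage's frame at the start. Axes as the stage's. Push it towards the stage's +y.
- nest (a point): Centre of the specimen nest on the shuttle, 40 mm above the table on the shuttle's top face; its rim is 6 mm high and 45 mm wide inside. Axes as the stage's.
- specimen_mid (a point): Centre of the specimen: black round resin mount 40 mm across, 28 mm high, upright and loose in the nest (2.5 mm of play).
- spare_a_mid (a point): Centre of a green round mount, 40 mm across, 28 mm high, loose on the deck: a bystander.
- spare_b_mid (a point): Centre of a grey round mount, 40 mm across, 28 mm high, loose on the deck: a bystander.
- paste_jar: Jar with a yellow cap, 48 mm across, 60 mm high, loose on the deck; origin at its underside: a bystander.
- rinse_bottle: Bottle with a blue cap, 66 mm across, 170 mm high; origin at its underside: a bystander.
- dish: Shallow glass dish, 100 mm across, 20 mm high; origin at its underside: a bystander.
- mug: Blue mug, 80 mm across, 95 mm high; origin at its underside: a bystander.
- mouse: Black computer mouse, 105 x 62 x 34 mm; origin at its underside: a bystander.
- plunger: The plunger with the red handle; origin on its axis, 55 mm below the bar's centre. Its cross pin finds the rest groove 0.6 to 1.5 rad clockwise (seen from above) of the start, with 0.05 rad of play either way. Let down on the crown's flat rim it stops at 18 mm of lift, not secured; in the groove it comes down to 13 mm (bar centre 128 mm above the table), stays, and the shuttle is free.
- specimen: The specimen again, by its body; origin at the middle of its underside.
Things that resemble listed ones, but are neither listed nor needed, are in the scene too. What is shaped like the specimen but yellow is not meant.

How it is judged:
On the way:
1. the released handle stands parked in its rest groove, the shuttle not yet pushed on (z of handle in the frame of stage between 0.1258 and 0.1302 m and contact force between the fingers and plunger below 0.2 N and value of joint carriage below 0.01 m), for 0.2 s.
At the end, for the whole second after the job is handed in: The handle stays parked in its groove (bar centre 126 to 130 mm above the table), the shuttle is home (travel over 86 mm of 90), and the specimen is at rest, upright and within 6 mm of the middle of its nest (z of handle in the frame of stage between 0.1258 and 0.1302 m and value of joint carriage above 0.086 m and linear speed of specimen below 0.02 m/s and horizontal distance between specimen_mid and nest below 0.006 m and z of specimen_mid in the frame of nest below 0.018 m and angle between specimen_mid's own z axis and vertical below 0.15 rad); the robot touches nothing.
It fails at once if a bystander was shifted by more than 20 mm (distance of any of spare_a_mid, spare_b_mid, paste_jar, rinse_bottle, dish, mug, mouse from where it was at the start of the episode above 0.02 m).
It also fails if it takes over 72 s, if anything falls off the work surface, if the arm or the gripper's body presses on something with over 40 N, if the wrist force passes 120 N, or if a joint passes its speed limit or range.

## Working session

There is one attempt and no reset: what is moved stays moved. The work goes in short steps, each a Python script; the robot and the scene stay as the last script left them, time stands still between calls to the robot, and variables do not carry over. Pictures are saved under pics/ and viewed, at most 13 in all, crops included, and the job is handed in when it is done.

```bash
ls; mkdir -p pics; python3 - <<'E'
from rig import robot
import cv2
for n in("scene","side"):
    f=robot.grab_frame(n); cv2.imwrite(f"pics/{n}0.png",f[:,:,::-1]); print(n,robot.camera_info(n))
s=robot.get_state();print(s["time"],s["tool_rot"],s["force"],s["opening"])
E
```

```text
pics
scene {'fx': 556.3608084042149, 'fy': 556.3608084042149, 'cx': 308.5395660364831, 'cy': 239.21669429968642, 'rvec': array([ 1.38952039,  1.93931444, -1.01649971]), 'tvec': array([ 0.16192568, -0.22681909,  1.83402902])}
side {'fx': 443.5041589332928, 'fy': 443.5041589332928, 'cx': 316.6525942082441, 'cy': 238.07011183145752, 'rvec': array([ 0.6602715 , -2.60172618,  1.18025044]), 'tvec': array([0.4954627 , 0.25333419, 0.9850183 ])}
0.1 [[ 9.72555861e-01  2.32669282e-01 -3.19296692e-04]
 [ 2.32669491e-01 -9.72555314e-01  1.03379891e-03]
 [-7.00004437e-05 -1.07971779e-03 -9.99999415e-01]] [-0.42093668  0.13798534 -0.14911117] 0.0938125193698988
```

View pics/scene0.png

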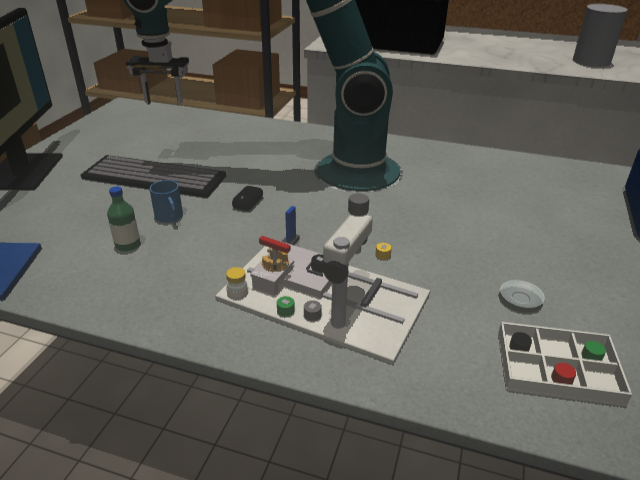

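View pics/side0.png

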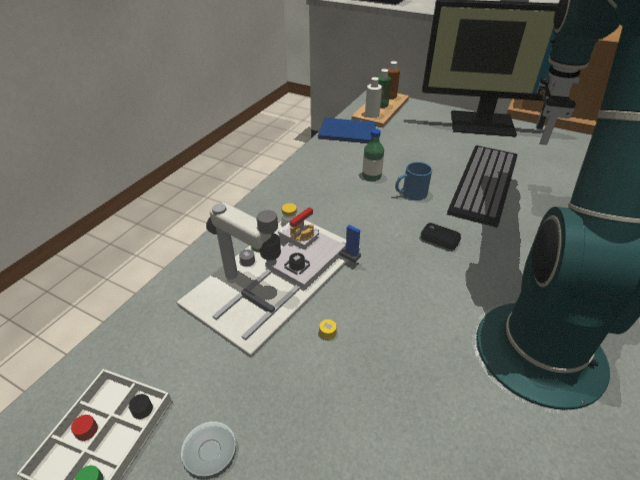

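The scene view shows the red handle at about (275,243), the blue post at (290,223), and deck corners at (218,296), (396,355) and (429,293). The side view shows the handle at (300,218), the post at (352,240), and deck corners at (252,350) and (180,302).

```bash
cat > h.py <<'E'
import numpy as np,cv2
from rig import robot
def cam(n):
    c=robot.camera_info(n); R=cv2.Rodrigues(np.array(c["rvec"]))[0]
    return np.array([[c["fx"],0,c["cx"]],[0,c["fy"],c["cy"]],[0,0,1]]),R,np.array(c["tvec"])
def cast(C,px,z):
    K,R,t=C; px=np.atleast_2d(px).astype(float)
    d=(R.T@np.linalg.inv(K)@np.c_[px,np.ones(len(px))].T).T; o=-R.T@t
    return o+d*((z-o[2])/d[:,2])[:,None]
def tri(C1,p1,C2,p2):
    P=[C[0]@np.c_[C[1],C[2]] for C in(C1,C2)]
    X=cv2.triangulatePoints(P[0],P[1],np.float64(p1),np.float64(p2)).ravel(); return X[:3]/X[3]
def mask(im,col,roi=None):
    h=cv2.cvtColor(im,cv2.COLOR_RGB2HSV); H,S,V=[h[:,:,i].astype(int) for i in range(3)]
    m={"red":((H<8)|(H>172))&(S>150)&(V>60),"blue":(abs(H-112)<10)&(S>130)&(V>40),"white":(S<40)&(V>170)}[col]
    m=m.astype(np.uint8)
    if roi: 
        z=np.zeros_like(m); x0,y0,x1,y1=roi; z[y0:y1,x0:x1]=1; m*=z
    n,l,st,c=cv2.connectedComponentsWithStats(m)
    i=1+np.argmax(st[1:,4]); return l==i,c[i],st[i]
def axis(C,m,z):
    y,x=np.nonzero(m); P=cast(C,np.c_[x,y],z)[:,:2]
    (c,s,a)=r=cv2.minAreaRect(P.astype(np.float32)*1000); b=cv2.boxPoints(r)
    e=[b[1]-b[0],b[2]-b[1]]; e=max(e,key=np.linalg.norm)
    return np.array(c)/1000,s,np.arctan2(e[1],e[0])
def down(a): # tool pointing down, closing axis y at world angle a
    y=np.array([np.cos(a),np.sin(a),0]); z=np.array([0,0,-1.]); return np.c_[np.cross(y,z),y,z]
E
python3 - <<'E'
from h import *
A,B=cam("scene"),cam("side")
a=cv2.imread("pics/scene0.png")[:,:,::-1].copy(); b=cv2.imread("pics/side0.png")[:,:,::-1].copy()
for col,ra,rb,z in(("red",(240,220,310,265),(270,190,330,240),.118),("blue",(270,195,310,250),(335,215,370,270),.08)):
    ma,ca,sa=mask(a,col,ra); mb,cb,sb=mask(b,col,rb)
    print(col,ca,sa,cb,sb,tri(A,ca,B,cb))
    if col=="red": print(axis(A,ma,z),axis(B,mb,z))
print(cast(A,[(218,296),(396,355),(429,293)],.015)); print(cast(B,[(252,350),(180,302),(360,242)],.015))
E
```

```text
red [274.21487603 241.85123967] [260 236  30  12 121] [300.94495413 215.46788991] [290 208  23  16 109] [ 0.63257074 -0.04010911  0.12208681]
(array([ 0.62734473, -0.04198239]), (76.51811218261719, 14.643389701843262), np.float32(1.3620313)) (array([ 0.63506622, -0.04567143]), (78.05806732177734, 15.680745124816895), np.float32(1.3722744))
blue [290.34482759 209.31034483] [286 206   9   8  29] [353.14634146 228.56097561] [347 225  13   8  41] [ 0.48871114 -0.05377976  0.12382743]
[[ 0.7370581  -0.1424291   0.015     ]
 [ 0.78699943  0.28477408  0.015     ]
 [ 0.56891659  0.31880613  0.015     ]]
[[ 0.5585002   0.30756544  0.015     ]
 [ 0.79230579  0.27722268  0.015     ]
 [ 0.49753884 -0.13122104  0.015     ]]
```

```bash
python3 - <<'E'
from h import *
p=[.630,-.042,.27]
for k in(0,np.pi,-np.pi):
    for d in(0,-.6,-1.5):
        q=robot.ik(p[:2]+[.135],down(-.19+k+d)); print(k,d,None if q is None else np.round(q,2))
robot.move_ptp(p,down(-.19))
f=robot.grab_frame("wrist"); cv2.imwrite("pics/w1.png",f[:,:,::-1])
K,R,t=cam("wrist");print(-R.T@t,R[2],robot.get_state()["time"],np.round(robot.get_state()["qpos"],2))
E
```

```text
0 0 [ 0.52  0.59 -0.7   1.64  0.42  1.07 -0.49]
0 -0.6 [ 0.43  0.55 -0.57  1.64  0.33  1.05 -1.03]
0 -1.5 [ 0.34  0.53 -0.44  1.64  0.25  1.03 -1.87]
3.141592653589793 0 [ 0.74  0.75 -1.09  1.63  0.7   1.2   2.45]
3.141592653589793 -0.6 [ 0.74  0.75 -1.09  1.63  0.7   1.2   1.85]
3.141592653589793 -1.5 [ 0.56  0.61 -0.76  1.63  0.46  1.09  1.12]
-3.141592653589793 0 [ 0.74  0.75 -1.09  1.63  0.7   1.2   2.45]
-3.141592653589793 -0.6 [ 0.74  0.75 -1.09  1.63  0.7   1.2   1.85]
-3.141592653589793 -1.5 [ 0.56  0.61 -0.76  1.63  0.46  1.09  1.12]
[0.64612033 0.03283393 0.45741124] [-0.05205339 -0.264056   -0.96310169] 2.7917 [ 0.53  0.46 -0.72  1.49  0.31  1.31 -0.41]
```

View pics/w1.png

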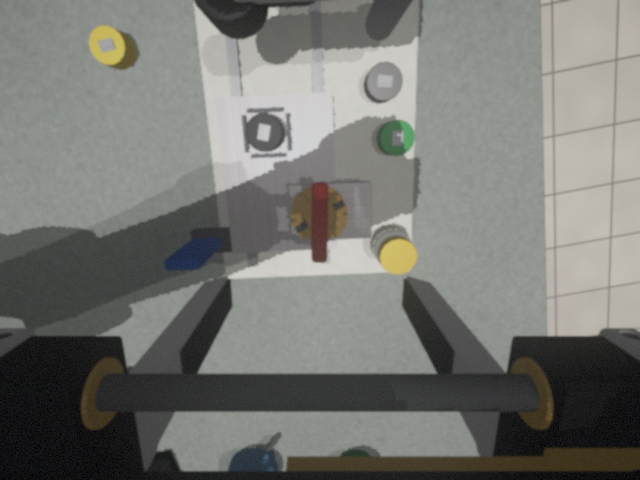

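The wrist view shows the red bar at (319,222), the brass crown around (320,212) and dark groove patches near (340,206) and (300,228).

```bash
python3 - <<'E'
from h import *
f=cv2.imread("pics/w1.png")[:,:,::-1].copy(); C=cam("wrist")
m,c,s=mask(f,"red"); print(c,s,axis(C,m,.122))
pts=cast(C,[(340,206),(300,228)],.08); d=pts[0]-pts[1]; print(pts,np.arctan2(d[1],d[0]))
# deck corner edges for stage angle (left and right bottom, right-top edge)
print(cast(C,[(229,279),(415,273),(420,30),(196,10)],.015))
cv2.imwrite("pics/w1c.png",cv2.resize(f[165:275,265:385],None,fx=5,fy=5,interpolation=cv2.INTER_CUBIC)[:,:,::-1]*1)
E
```

```text
Traceback (most recent call last):
  File "h.py", line 20, in mask
    i=1+np.argmax(st[1:,4]); return l==i,c[i],st[i]
        ~~~~~~~~~^^^^^^^^^^
ValueError: attempt to get argmax of an empty sequence
```

```bash
sed -i 's/(S>150)&(V>60)/(S>110)\&(V>40)/' h.py; python3 - <<'E'
from h import *
f=cv2.imread("pics/w1.png")[:,:,::-1].copy(); C=cam("wrist")
cv2.imwrite("pics/w1c.png",cv2.resize(f[165:275,265:385],None,fx=5,fy=5,interpolation=cv2.INTER_CUBIC)[:,:,::-1]*1)
print(cv2.cvtColor(f,cv2.COLOR_RGB2HSV)[235,319])
m,c,s=mask(f,"red",(290,165,350,275)); print(c,s,axis(C,m,.122))
pts=cast(C,[(340,206),(300,228)],.08); d=pts[0]-pts[1]; print(pts,np.arctan2(d[1],d[0]))
print(cast(C,[(229,279),(415,273),(420,30),(196,10)],.015))
E
```

```text
[  2 112  89]
[319.4026975  204.27938343] [312 184  16  51 519] (array([ 0.63684656, -0.02737207]), (48.71876907348633, 14.35699462890625), np.float32(1.3755921))
[[ 0.65818863 -0.03539657  0.08      ]
 [ 0.6108135  -0.05106872  0.08      ]] 0.31947744460371147
[[ 0.49691398 -0.11620539  0.015     ]
 [ 0.74293976 -0.15512184  0.015     ]
 [ 0.78208493  0.13096515  0.015     ]
 [ 0.5423536   0.19745551  0.015     ]]
```

View pics/w1c.png

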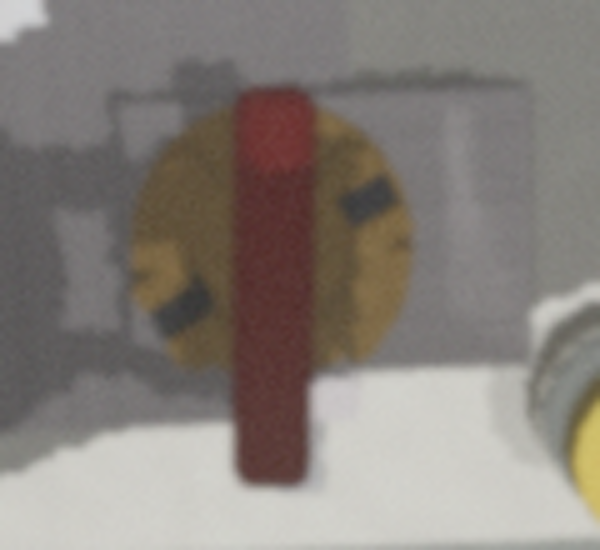

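The crop shows the bar vertical, running from (320,183) to (319,262) in full-image pixels, and the groove's dark ends at (338.6,205) and (302,226). That puts the groove about 1 rad clockwise of the bar.

```bash
python3 - <<'E'
from h import *
C=cam("wrist")
g=cast(C,[(338.6,205),(302,226)],.079); b=cast(C,[(320,182.5),(319.2,262)],.124)
for p in(g,b):
    d=p[0]-p[1]; print(p.mean(0),np.linalg.norm(d),np.arctan2(d[1],d[0]))
# descend and grip
a=1.376-np.pi/2
x,y=.634,-.042
robot.move_ptp([x,y,.20],down(a))
print(robot.move_linear([x,y,.117],.08,threshold=8)); s=robot.get_state();print(s["ee_pos"],s["force"])
robot.gripper_to(.006)
s=robot.get_state();print(s["time"],s["ee_pos"],s["force"],s["moment"],s["opening"],s["grasp_force"])
f=robot.grab_frame("wrist"); cv2.imwrite("pics/w2.png",f[:,:,::-1])
E
```

```text
[ 0.6351304  -0.04185528  0.079     ] 0.04618582096263486 0.33729356581871767
[ 0.63444398 -0.04049871  0.124     ] 0.07860456709424439 1.3715482095930438
False
[ 0.63431148 -0.04198135  0.11754169] [ 0.5037618   0.17077348 -0.38482415]
5.7333 [ 0.63400391 -0.04202264  0.11700629] [ 0.70375088 -0.19261877 -0.10661375] [-0.06361514 -0.08666945  0.01542669] 0.006049233691948626 0.0
```

View pics/w2.png

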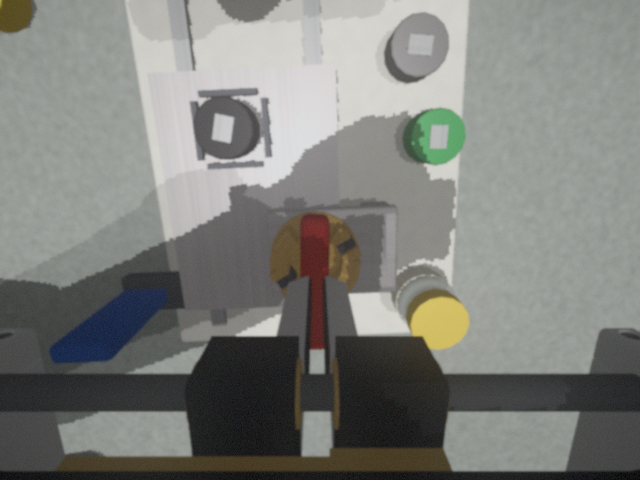

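The wrist view shows the fingers closed over the bar near (316,285) with a zero grip force and a 6 mm opening. I'll check the geometry by projecting the TCP.

```bash
python3 - <<'E'
from h import *
K,R,t=cam("wrist"); s=robot.get_state(); T=s["tool_rot"]; p=s["ee_pos"]
pr=lambda X:np.round(cv2.projectPoints(np.float64([X]),cv2.Rodrigues(R)[0],t,K,None)[0].ravel())
for dz in(-.078,0,.019):
    print(dz,[pr(p+T@[0,dy,dz]) for dy in(-.008,-.003,.003,.008)])
u=np.array([np.cos(1.3716),np.sin(1.3716),0]); c=np.array([.6344,-.0405,.124])
print("bar ends",pr(c+.04*u),pr(c-.04*u), "crown",pr([.635,-.042,.084]))
print(-R.T@t,T, s["opening"],s["grasp_force"],s["force"])
f=cv2.imread("pics/w2.png"); cv2.imwrite("pics/w2c.png",cv2.resize(f[190:400,220:420],None,fx=2.8,fy=2.8,interpolation=cv2.INTER_CUBIC))
E
```

```text
-0.078 [array([291., 368.]), array([305., 368.]), array([321., 368.]), array([335., 368.])]
0 [array([300., 285.]), array([309., 285.]), array([320., 285.]), array([328., 285.])]
0.019 [array([302., 273.]), array([310., 273.]), array([319., 273.]), array([327., 273.])]
bar ends [315. 215.] [314. 351.] crown [316. 265.]
[0.65040027 0.03369046 0.30458534] [[ 1.93591802e-01  9.81082165e-01  1.26436388e-05]
 [ 9.81082164e-01 -1.93591802e-01  2.70209803e-05]
 [ 2.89575067e-05  7.17340827e-06 -1.00000000e+00]] 0.0059871263738684385 0.0 [-0.22087269  0.17008085  0.52498066]
```

View pics/w2c.png

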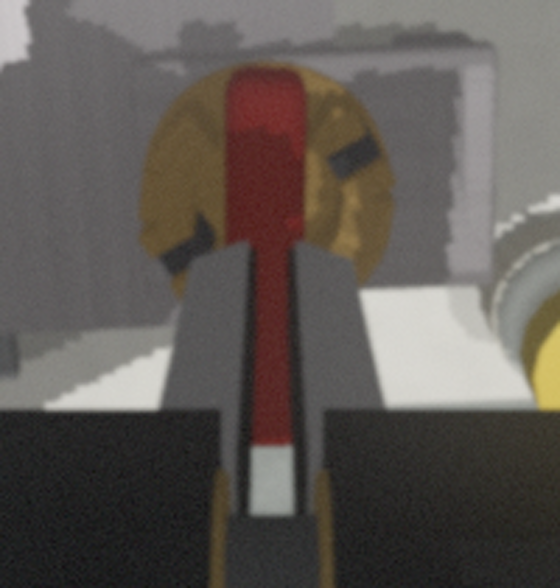

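```bash
python3 - <<'E'
from h import *
robot.gripper_to(0.0); s=robot.get_state(); print(s["opening"],s["grasp_force"],s["force"],s["moment"])
p=s["ee_pos"].copy()
robot.move_linear(p+[0,0,.005],.03,threshold=15); s=robot.get_state(); print(s["ee_pos"],s["opening"],s["grasp_force"],s["force"],s["moment"],s["time"])
E
```

```text
0.00022350064117949018 0.0 [-0.47774984  0.27936597  0.22836142] [-0.02150639 -0.07102295 -0.02839892]
[ 0.63417101 -0.04198082  0.12234626] 0.000503595752249311 0.0 [ 0.54295104 -0.35781417 -0.74861559] [-0.00480713 -0.07654133  0.01335307] 6.4083
```

```bash
python3 - <<'E'
from h import *
a=robot.grab_frame("scene");b=robot.grab_frame("side")
o=[cv2.resize(i[y:y+100,x:x+100],(400,400),interpolation=cv2.INTER_CUBIC) for i,x,y in((a,225,180),(b,250,160))]
cv2.imwrite("pics/s3.png",np.hstack(o)[:,:,::-1])
E
```

```text
(no output)
```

View pics/s3.png

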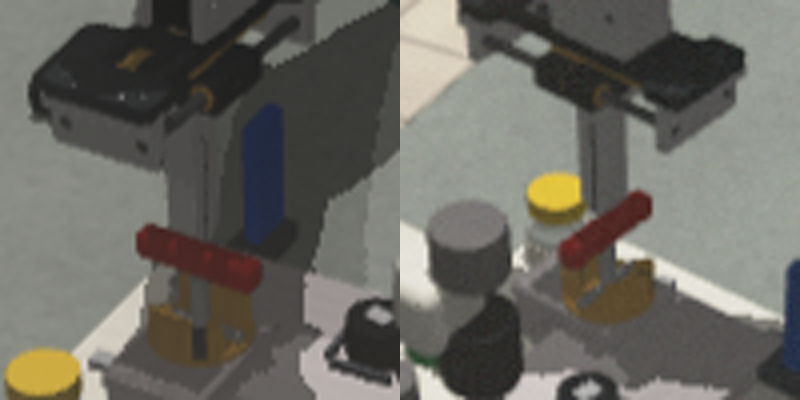

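The scene and side crops show the closed fingers ending at or above the red bar. I'll raise the tool and measure where the fingertips really are.

```bash
python3 - <<'E'
from h import *
p=robot.get_state()["ee_pos"].copy()
robot.move_linear(p+[0,0,.07],.12)
s=robot.get_state(); print(s["ee_pos"],s["force"])
a=robot.grab_frame("scene");b=robot.grab_frame("side")
for n,i in(("scene",a),("side",b)):
    K,R,t=cam(n)
    print(n,[np.round(cv2.projectPoints(np.float64([s["ee_pos"]+s["tool_rot"]@[0,0,d]]),cv2.Rodrigues(R)[0],t,K,None)[0].ravel(),1) for d in(-.078,0,.019)])
o=[cv2.resize(i[y:y+100,x:x+100],(400,400),interpolation=cv2.INTER_CUBIC) for i,x,y in((a,225,170),(b,250,150))]
cv2.imwrite("pics/s4.png",np.hstack(o)[:,:,::-1])
E
```

```text
[ 0.63368051 -0.04219232  0.19142203] [-0.18600101  0.36519684 -0.72571156]
scene [array([270.7, 185.8]), array([272. , 216.4]), array([272.4, 223.6])]
side [array([299.2, 166.7]), array([300.1, 193.3]), array([300.4, 199.4])]
```

View pics/s4.png

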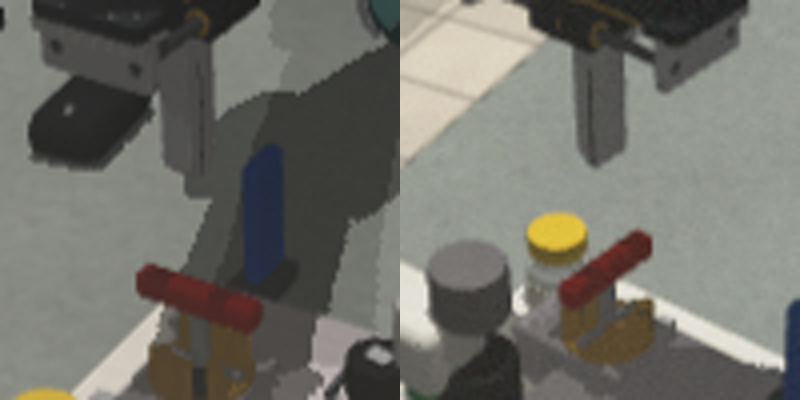

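The fingertips appear at about (274,219) in the scene view and (299.5,191) in the side view. That is near the reported TCP, not 19 mm ahead of it. I'll calibrate by touching the bar's top (124 mm) with closed fingers.

```bash
python3 - <<'E'
from h import *
p=[.6345,-.0415]
robot.move_linear(p+[.135],.12)
hit=robot.move_linear(p+[.095],.03,threshold=4); s=robot.get_state(); z=s["ee_pos"][2]; print(hit,s["ee_pos"],s["force"],s["time"])
robot.move_linear(p+[z+.03],.1)
E
```

```text
True [ 0.63453923 -0.04149898  0.11485139] [-1.94987005 -0.28194871  9.7062043 ] 8.7333
```

```bash
python3 - <<'E'
from h import *
p=[.6345,-.0415]
robot.gripper_to(.06)
print(robot.move_linear(p+[.089],.06,threshold=6)); s=robot.get_state();print(s["ee_pos"],s["force"])
robot.gripper_to(0)
s=robot.get_state();print(s["time"],s["ee_pos"],s["force"],s["moment"],s["opening"],s["grasp_force"])
E
```

```text
False
[ 0.6347641 -0.0414578  0.0894129] [ 1.0566929  -0.47674118  1.14879208]
12.0417 [ 0.63300267 -0.04118797  0.08893326] [-12.90860035   1.3707889    9.92967328] [ 0.19233149  2.89269273 -0.03023647] 0.015853962141081774 29.999630749225616
```

```bash
python3 - <<'E'
from h import *
def st(l): 
    s=robot.get_state();print(l,round(s["time"],2),np.round(s["ee_pos"],4),np.round(s["force"],1),np.round(s["moment"],2),round(s["opening"],4),s["grasp_force"]); return s
p=np.array([.633,-.0412])
robot.move_linear([*p,.089],.03); st("centred")
robot.move_linear([*p,.1],.04); st("11")
robot.move_linear([*p,.1105],.04); s=st("21.5")
E
```

```text
centred 12.29 [ 0.6329 -0.0412  0.089 ] [-2.3 -0.4  0.9] [ 0.08  0.46 -0.01] 0.016 29.99758690595627
11 12.72 [ 0.6328 -0.0412  0.0999] [ 0.3  0.8 -9.9] [ 0.22 -0.33  0.01] 0.0155 29.995190799236298
21.5 13.13 [ 0.6328 -0.0412  0.1105] [  1.    2.  -12.6] [ 0.25 -0.21  0.04] 0.0158 29.994647204875946
```

```bash
python3 - <<'E'
from h import *
def st(l): 
    s=robot.get_state();print(l,round(s["time"],2),np.round(s["ee_pos"],4),np.round(s["force"],1),np.round(s["moment"],2),round(s["opening"],4)); return s
p=np.array([.6329,-.0414]); a0=1.376-np.pi/2
for d in np.linspace(0,-1.034,9)[1:]:
    robot.move_ptp([*p,.1105],down(a0+d)); s=st("%.2f"%d)
    if abs(s["moment"][2])>1.5: print("stuck?");break
else:
    f0=s["force"]
    hit=robot.move_linear([*p,.1012],.02,threshold=18); st("down %s"%hit)
E
```

```text
-0.13 13.38 [ 0.6328 -0.0412  0.1104] [  0.4   2.  -13. ] [ 0.39 -0.26  0.02] 0.0161
-0.26 13.63 [ 0.6328 -0.0412  0.1104] [ -0.    2.2 -12.8] [ 0.53 -0.15 -0.03] 0.016
-0.39 13.88 [ 0.6327 -0.0412  0.1104] [  0.1   2.5 -13.2] [ 0.66 -0.   -0.03] 0.0157
-0.52 14.13 [ 0.6327 -0.0412  0.1104] [ -0.8   2.9 -12.4] [ 0.79  0.11 -0.06] 0.0158
-0.65 14.38 [ 0.6327 -0.0412  0.1104] [ -1.    3.8 -13.2] [ 0.96  0.27 -0.07] 0.0159
-0.78 14.63 [ 0.6328 -0.0412  0.1105] [ -1.1   4.4 -12.6] [ 1.05  0.46 -0.02] 0.0155
-0.90 14.88 [ 0.6327 -0.0412  0.1104] [ -1.2   4.6 -13.1] [ 1.2   0.55 -0.06] 0.0157
-1.03 15.13 [ 0.6327 -0.0411  0.1104] [ -2.5   5.5 -12.9] [ 1.33  0.5  -0.02] 0.0161
down True 15.61 [ 0.6327 -0.041   0.1019] [-2.6  0.6  8.1] [0.14 0.71 0.02] 0.0159
```

```bash
python3 - <<'E'
from h import *
p=[.6329,-.0412]
robot.move_linear(p+[.1025],.03); print(robot.get_state()["force"])
robot.gripper_to(.04); robot.pause(.3); s=robot.get_state(); print(s["ee_pos"],s["force"],s["time"])
robot.move_linear(p+[.20],.12)
A,B=cam("scene"),cam("side"); a=robot.grab_frame("scene"); b=robot.grab_frame("side")
ma,ca,_=mask(a,"red",(240,210,310,265)); mb,cb,_=mask(b,"red",(270,180,330,240))
print(ca,cb,tri(A,ca,B,cb),axis(A,ma,.131),axis(B,mb,.131))
ma,ca,_=mask(a,"blue",(270,195,310,250)); mb,cb,_=mask(b,"blue",(335,215,370,270)); print("post",tri(A,ca,B,cb))
for f,m in((a,ma),(b,mb)): f[m]=(255,0,255)
o=[cv2.resize(i[y:y+100,x:x+100],(400,400),interpolation=cv2.INTER_CUBIC) for i,x,y in((a,225,180),(b,270,160))]
cv2.imwrite("pics/s5.png",np.hstack(o)[:,:,::-1])
E
```

```text
[ -3.6142709    4.22547893 -10.60462409]
[ 0.6329092  -0.04116743  0.1025065 ] [ 0.61558654 -0.22247397 -0.61152077] 16.7583
[274.05298013 239.79470199] [300.76142132 212.85786802] [ 0.6336007  -0.04027665  0.12911578] (array([ 0.63470355, -0.03939108]), (93.0899429321289, 13.817584991455078), np.float32(0.37367514)) (array([ 0.63324725, -0.0402604 ]), (78.34913635253906, 28.375652313232422), np.float32(0.35437366))Traceback (most recent call last):
  File "<stdin>", line 9, in <module>
  File "h.py", line 20, in mask
    i=1+np.argmax(st[1:,4]); return l==i,c[i],st[i]
        ~~~~~~~~~^^^^^^^^^^
    return _wrapfunc(a, 'argmax', axis=axis, out=out, **kwds)
    return bound(*args, **kwds)
ValueError: attempt to get argmax of an empty sequence
```

```bash
python3 - <<'E'
from h import *
A,B=cam("scene"),cam("side"); a=cv2.imread("pics/scene0.png")[:,:,::-1].copy(); b=cv2.imread("pics/side0.png")[:,:,::-1].copy()
print("old",tri(A,mask(a,"red",(240,210,310,265))[1],B,mask(b,"red",(270,180,330,240))[1]), "mouse",cast(A,[(247,197)],.02))
th=-.145; u=np.array([-np.sin(th),np.cos(th)]); P=np.array([.489,-.0545]); S=P-.036*u
robot.gripper_to(0)
robot.move_ptp([*S,.20],down(th))
print(robot.move_linear([*S,.066],.12,threshold=8))
hit=robot.move_linear([*(P-.004*u),.066],.03,threshold=1.8); s=robot.get_state(); print(hit,s["ee_pos"],s["force"],(s["ee_pos"][:2]-P)@u,s["time"])
f=robot.grab_frame("wrist"); cv2.imwrite("pics/w6.png",f[:,:,::-1])
E
```

```text
old [ 0.63314374 -0.04011377  0.1175033 ] mouse [[ 0.30739903 -0.25963786  0.02      ]]
False
True [ 0.48674843 -0.06832856  0.06585187] [ 0.82257795 -0.44167819  1.15436886] -0.014008777953792682 21.7083
```

View pics/w6.png

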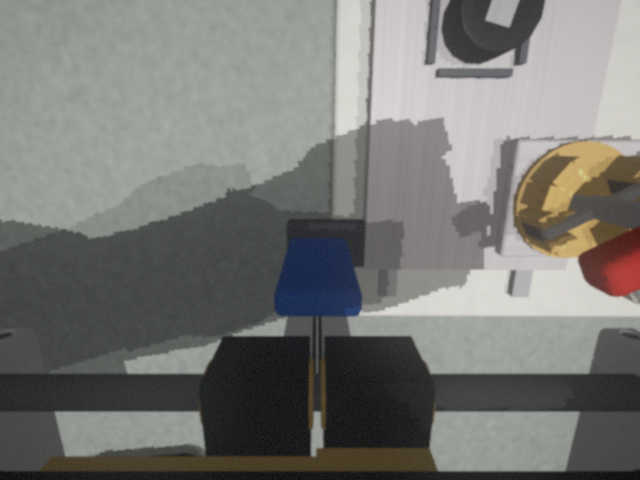

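The wrist view shows the fingers centred behind the blue post (318,310), and the handle turned and raised. I'll push now.

```bash
python3 - <<'E'
from h import *
th=-.145; u=np.array([-np.sin(th),np.cos(th)]); P=np.array([.489,-.0545])
s=robot.get_state(); p0=s["ee_pos"][:2].copy()
S=P-.014*u
hit=robot.move_linear([*(S+.100*u),.066],.04,threshold=12); s=robot.get_state(); print(hit,(s["ee_pos"][:2]-S)@u,s["ee_pos"],s["force"],s["time"])
robot.pause(.2); s=robot.get_state(); e=s["ee_pos"][:2].copy(); print((e-S)@u,s["force"])
f=robot.grab_frame("wrist"); cv2.imwrite("pics/w7.png",f[:,:,::-1])
E
```

```text
True 0.08823341247170957 [0.4994641  0.01899267 0.06578632] [-0.68726656 -4.55198005  2.59737297] 23.725
0.08820424126626897 [ 0.89272805 -1.40930063  0.24518345]
```

View pics/w7.png

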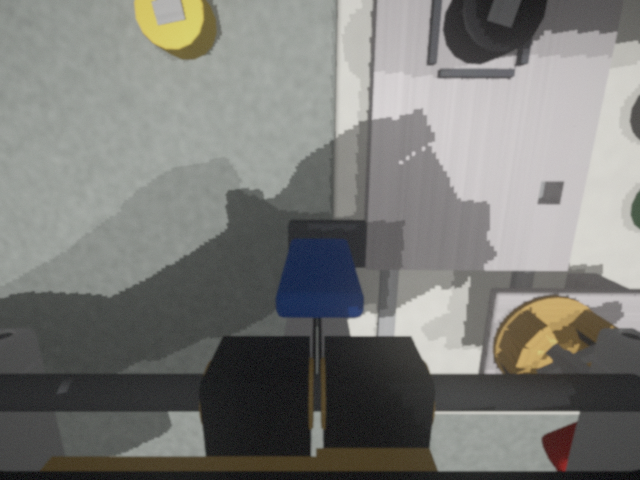

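The shuttle moved with the post, still in contact at (318,312), and the specimen is still in its nest at (495,20). I'll press once more to confirm the end stop.

```bash
python3 - <<'E'
from h import *
th=-.145; u=np.array([-np.sin(th),np.cos(th)]); S=np.array([.489,-.0545])-.014*u
hit=robot.move_linear([*(S+.096*u),.066],.02,threshold=14); s=robot.get_state(); print(hit,(s["ee_pos"][:2]-S)@u,s["force"],s["time"])
b=s["ee_pos"][:2]-.04*u
robot.move_linear([*b,.066],.08); robot.move_linear([*b,.22],.15)
A,B=cam("scene"),cam("side"); a=robot.grab_frame("scene"); c=robot.grab_frame("side")
ma,ca,_=mask(a,"red",(240,210,310,265)); mb,cb,_=mask(c,"red",(270,180,330,240)); print("handle",tri(A,ca,B,cb))
o=[cv2.resize(i[y:y+130,x:x+130],(400,400),interpolation=cv2.INTER_CUBIC) for i,x,y in((a,235,180),(c,225,180))]
cv2.imwrite("pics/s8.png",np.hstack(o)[:,:,::-1])
E
```

```text
True 0.0881367897183477 [-0.30852493 -2.32191219  1.97463848] 24.2083
handle [ 0.6326416  -0.04085429  0.13022664]
```

View pics/s8.png

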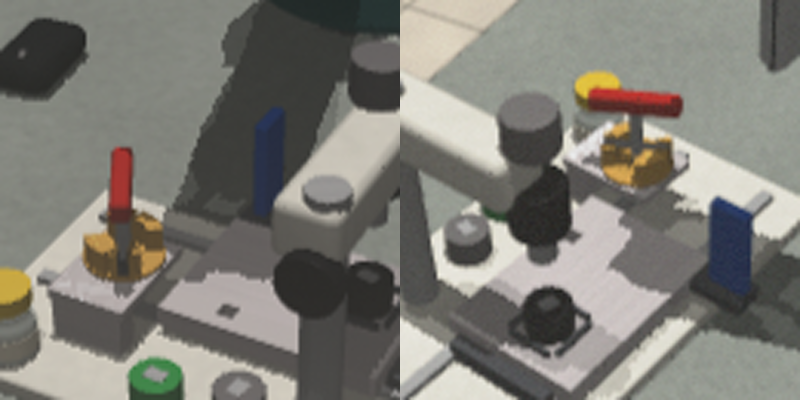

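The crops show the handle parked across the crown at (120,180), left. The specimen is upright in its nest at (548,305), right, near the end-stop bar. One quick check of its position before I hand in.

```bash
python3 - <<'E'
from h import *
print(cast(cam("side"),[(225+150/3.077,180+302/3.077)],.066),"expected .605 .145")
a,b=[cv2.imread(f"pics/{n}.png") for n in("w6","w7")]
s=robot.get_state(); print(s["time"],s["ee_pos"],s["force"])
E
```

```text
[[0.60505072 0.14069006 0.066     ]] expected .605 .145
26.1333 [ 0.49247653 -0.02048533  0.21925084] [-0.08960586  0.14122783 -0.88999641]
```

```bash
python3 -c "
from rig import robot
print(robot.sign_off())"
```

```text
the job is handed in; nothing more can be done
None
```

I parked the handle in its rest groove, pushed the shuttle to a hard stop (about 88 mm measured, specimen upright in its nest) and handed the job in at about 26 s; no verdict came back.

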